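Trip test of a plug-in safety adapter on the bench power strip

TASK

Test the white residual-current adapter plugged into the power strip before anything is run from it: switch the strip on at its rocker, then press the adapter's yellow test button until the green reset button springs out, then push the green button back in until it latches and stays in. Do it by pressing with the fingertips only: leave the strip where it lies, leave both plugged-in units in their sockets, and do not disturb the things lying around.

Things in the scene. Friction and masses are not known exactly. Their poses are not given: they have to be found in the camera images.
- strip: Off-white power strip lying loose on the desk, 269 mm long along its own y, 54 mm wide along its own x, top face 42 mm high, 0.55 kg. Origin: centre of its underside; z up. Its small red rocker switch is near its -y end; four round sockets lie along the centre line at y = -38, +8, +54 and +100 mm.
- strip_switch (a joint): Angle of the strip's red rocker, rad: 0 = off (the half on the strip's -x side stands up), 0.349 = on (that half pushed down). Snap action: it needs about 5 N near the end of the raised half (a force limit of 12 N serves) and jumps over once past the middle; let go earlier, it springs back to off.
- rocker_edge (a point): Top of the outer end of the rocker's raised half; moves with it. Rocker 24 mm along the strip's x, 12 mm along its y, pivot line 11 mm to the strip's +x side of this point. Off: 47 mm above the desk; on: about 4 mm lower. Frame round it 42 mm high. Fingers bearing across the pivot cannot tip it: press centred on this end or up to 5 mm further out (strip's -x).
- rcd: White residual-current adapter, sitting by its own weight (0.19 kg) in the strip's 2nd or 4th socket from the rocker. Housing 56 (x) by 71 (y) by 44 mm high, x -28..28, y -25..46 mm, a socket in its top, buttons at its +y end. Origin: foot of its plug, on the plug's axis, 24 mm above the strip's underside, 62 mm below the housing's top (which is 86 mm above the desk). Axes as the strip's.
- rcd_test (a joint): How far the yellow test button is pressed, m: 0 up, 0.0045 fully down. Spring return, about 3 N in all. The catch lets go at about 0.003.
- test_top (a point): Centre of the top of the yellow test button, 15 mm across, 6 mm above the adapter's top when up; at x = +15, y = +34 mm of the adapter. It moves straight down.
- rcd_reset (a joint): How far the green reset button stands out of its latched position, m: 0 = latched in, 0.006 = sprung out. To latch it from out, push it a little past 0 (the stop is at -0.002) and let go: it comes back to 0 and stays. Needs 3 to 4 N.
- reset_top (a point): Centre of the top of the green reset button, 15 mm across, at x = -15, y = +34 mm of the adapter, 30 mm from the yellow one; 4.5 mm above the adapter's top when latched, 10.5 mm when sprung out (a red collar then shows under it). It moves straight down.
- charger: Black USB charger, 48x40x36 mm, plugged into another socket of the strip (the fourth or the second from the rocker) by its own weight; top 78 mm above the desk. Origin: foot of its plug. To be left alone.
- bearing: Loose ball bearing, 47 mm across, 14 mm high, on the desk. To be left alone. Origin: centre of its underside.
- gear: Loose dark spur gear, 54 mm across, 20 mm high. To be left alone. Origin: centre of its underside.
- marker: Loose red and white marker, 135 mm long. To be left alone. Origin: its middle, underneath.
- screwdriver: Loose screwdriver with amber handle, 170 mm long. To be left alone. Origin: its middle, underneath.
- ring_gauge: Loose steel ring gauge, 65 mm across, 20 mm high. To be left alone. Origin: centre of its underside.
- shaft_step: Loose stepped steel shaft standing upright, 33 mm across, 95 mm high. To be left alone. Origin: centre of its underside.
Mind the look-alikes: they are no part of the job. Of the things like the rcd, leave any that is pink or purple; of the rest the smaller one is meant.

How it is judged:
By the outcome, as a careful person would: the job done as asked, in the order asked, and still so for the second after the job is handed in, with the robot touching nothing.
It also fails if it takes over 45 s, if anything falls off the work surface, if the arm or the gripper's body presses on something with over 40 N, if the wrist force passes 120 N, or if a joint passes its speed limit or range.

ROBOT

A 7-joint arm with a two-finger parallel gripper is mounted at the origin on a cart in front of the work surface, level with it; the furniture and walls round the work are solid. World frame = base frame: x ahead of the robot, y to its left, z up, the work surface at z = 0. Lengths are in mm, angles in rad, forces in N, time in s.
With the tool pointing down it reaches from about 350 to 900 mm from the base axis. Payload 7.2 kg.
Tool frame: the origin (TCP) lies at the very end of the fingers, on their centre line; the grasp point (between the pads) lies 19 mm behind it; z points along the fingers, y is the line along which they close (so a half turn about z gives the same grasp; the last joint's range is limited). The gripper opens to 88 mm and grips with 3 to 60 N. Pads are 20 mm wide; open, the fingers measure 115 mm over their backs; the gripper's body (75 mm by 178 mm) begins 61 mm behind the grasp point.
Start: joints at [-1.193, 0.411, -0.013, 1.596, 0.006, 1.134, -0.082], TCP at [269.497, 563.915, 222.653] pointing down, gripper open.
Joint ranges: [-2.95, 2.95], [-0.29, 1.99], [-1.47, 1.44], [0.14, 2.54], [-1.03, 4.17], [0.13, 1.85], [-2.86, 2.86]. Speed limits (rad/s): [2.39, 2.39, 3.01, 3.01, 3.14, 3.14, 3.14].

INTERFACE

Orientations are given as a unit quaternion [x, y, z, w].
In Python, from plant import robot gives the robot as it stands. The module is installed in compiled form; this text tells all that it offers. Calls block until the motion is done:
- robot.move_ptp(position, orientation): joint-space move of the TCP to a pose.
- robot.servo_line(position, rot=None, max_speed=150, contact_N=None): straight line of the TCP; rot=None keeps the orientation; max_speed is the mean speed in mm/s. With contact_N (N) it stops when the force on the tool has changed by that much, and returns True; else False.
- robot.move_joints(angles): joint-space move.
- robot.gripper_to(opening, strength=None): opening from 0.0 (shut) to 1.0 (fully open); strength is the grip in N (None keeps the last); returns when the fingers have stopped.
- robot.dwell(seconds).
- robot.solve_ik(position, orientation): joint angles nearest the present ones, or None.
- robot.sense(): the state.
- robot.camera(name): name is "scene" or "top" or "wrist"; returns (picture, depth): 400x640x3 uint8, blue, green, red; 400x640 float32, mm along the optical axis (not along the pixel's ray), 0 where there is no reading.
- robot.camera_info(name): a dict with "fx", "fy", "cx", "cy" (pixels), "R" (3x3) and "t" (3): a world point X has camera coordinates R X + t. Camera axes: x right, y down, z forward; pixel columns grow to the right and rows downward; lengths in mm; the calibration is good to about 2 mm. A picture is of the moment at which its call begins: read the wrist's pose just before it. camera_info takes no time and is no camera call; for the wrist camera it gives the pose at the moment of the call.
A pose or a line that the arm cannot do raises robot.IKError and nothing moves.
- robot.hand_in(): hands the job in; it is judged then, once.
The state is a dict: "time": time; "joints": joint angles; "joint_velocities": joint speeds; "joint_torque": joint torques, N m; "tcp_pos": TCP position; "tcp_rot": TCP orientation; "wrist_force": force on the tool from outside, world axes, zero at the start; "torque": the same for the moment, N m; "opening": opening from 0.0 (shut) to 1.0 (fully open); "finger_force": force on a finger pad.
Only numpy, scipy, OpenCV 4.12 (cv2) and the standard library are available. Lean on these libraries where they do the work, as an engineer would, in place of code of your own. Each camera call takes 0.05 s, during which the arm holds its last target. There are 200 camera calls.

## Working session

There is one attempt and no reset: what is moved stays moved. The work goes in short steps, each a Python script; the robot and the scene stay as the last script left them, time stands still between calls to the robot, and variables do not carry over. Pictures are saved under pics/ and viewed, at most 10 in all, crops included, and the job is handed in when it is done.

```bash
mkdir -p pics; python3 - <<'E'
from plant import robot
import cv2,numpy as np,pickle
d={}
for n in("top","scene"):
    p,z=robot.camera(n);d[n]=(p,z,robot.camera_info(n));cv2.imwrite(f"pics/{n}0.png",p)
    i=d[n][2];print(n,i["fx"],i["cx"],i["cy"],(-np.array(i["R"]).T@i["t"]).round())
pickle.dump(d,open("d0.pkl","wb"));s=robot.sense();print(s["time"],s["tcp_pos"],s["tcp_rot"],s["wrist_force"])
E
```

```text
top 396.6864575621661 312.4230704353837 198.26819601008728 [ 456. -273. 1229.]
scene 424.0885455839258 322.16032212395027 193.905770740826 [-235. -815.  767.]
0.1 [269.35972249 563.44803436 221.91800074] [ 2.21068512e-01  9.75258011e-01 -7.18753293e-04 -9.57429864e-05] [-2.03691013 -0.19117619 -0.44836675]
```

View pics/top0.png

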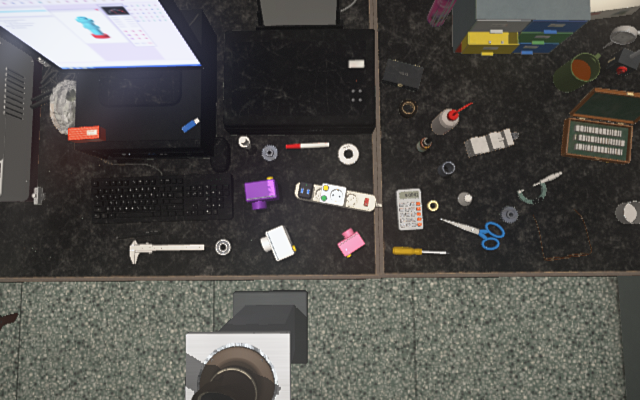

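View pics/scene0.png

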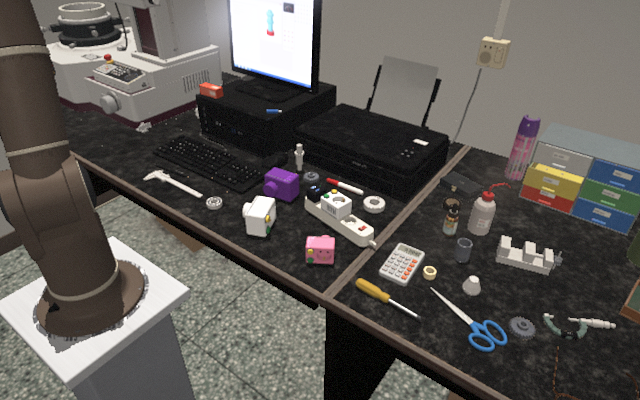

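```bash
python3 - <<'E'
from plant import robot
import cv2,numpy as np,pickle
robot.servo_line([200,420,350],max_speed=250)
q=[0.7071,0.7071,0,0]
robot.gripper_to(0.0)
out=[]
for k,P in enumerate([[430,-340,330],[430,-290,330]]):
    robot.move_ptp(P,q) if k==0 else robot.servo_line(P)
    robot.dwell(.2)
    i=robot.camera_info("wrist");p,z=robot.camera("wrist");out.append((p,z,i));cv2.imwrite(f"pics/w{k}.png",p)
    print(i["fx"],i["cx"],i["cy"],(-np.array(i["R"]).T@i["t"]).round(1),np.round(i["R"],3).tolist())
pickle.dump(out,open("w.pkl","wb"));s=robot.sense();print(s["time"],s["tcp_pos"],s["opening"])
E
```

```text
284.76501803764546 321.8269250352258 201.0367568004889 [ 430.8 -269.8  490.9] [[1.0, 0.0, 0.001], [0.0, -0.966, 0.257], [0.001, -0.257, -0.966]]
284.76501803764546 321.8269250352258 201.0367568004889 [ 430.4 -221.1  491. ] [[1.0, -0.002, 0.001], [-0.002, -0.966, 0.258], [0.0, -0.258, -0.966]]
6.1917 [ 429.70913911 -290.94763479  330.02837433] 0.003217133035957932
```

View pics/w0.png

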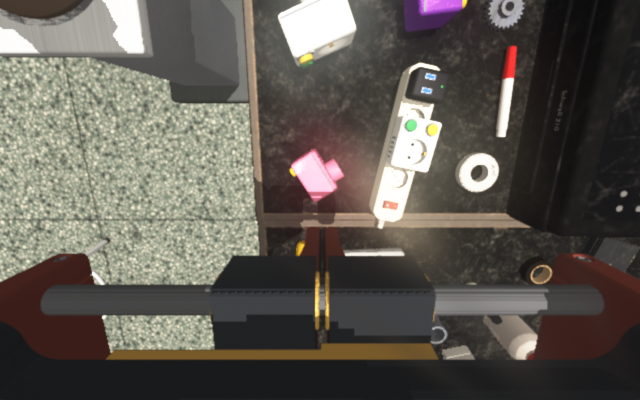

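```bash
cat > h.py <<'E'
import cv2,numpy as np
def ray(i,u,v):
    R=np.array(i["R"]);o=-R.T@np.array(i["t"]);d=R.T@[(u-i["cx"])/i["fx"],(v-i["cy"])/i["fy"],1];return o,d
def plane(i,u,v,h):
    o,d=ray(i,u,v);return o+d*(h-o[2])/d[2]
def tri(obs):
    A=np.zeros((3,3));b=np.zeros(3);L=[]
    for i,u,v in obs:
        o,d=ray(i,u,v);d=d/np.linalg.norm(d);M=np.eye(3)-np.outer(d,d);A+=M;b+=M@o;L.append((M,o))
    X=np.linalg.solve(A,b);return X,max(np.linalg.norm(M@(X-o)) for M,o in L)
RNG={"green":((40,100,60),(85,255,255)),"yellow":((20,110,110),(35,255,255)),"red":((0,110,90),(9,255,255))}
def blobs(p,c,mn=8):
    h=cv2.cvtColor(p,cv2.COLOR_BGR2HSV);m=cv2.inRange(h,*map(np.array,RNG[c]))
    if c=="red": m|=cv2.inRange(h,np.array((172,110,90)),np.array((180,255,255)))
    n,_,st,ce=cv2.connectedComponentsWithStats(m)
    return [(ce[k].round(1).tolist(),st[k].tolist()) for k in range(1,n) if st[k,4]>=mn]
E
python3 - <<'E'
import pickle,cv2
from h import *
w=pickle.load(open("w.pkl","rb"))
for p,z,i in w:
    for c in RNG:
        print(c,[(ce,st[2:],plane(i,*ce,{"green":90,"yellow":92,"red":45}[c]).round().tolist()) for ce,st in blobs(p[:250],c) if 240<ce[0]<500])
a=cv2.resize(w[0][0][50:240,280:480],None,fx=3.1,fy=3.1,interpolation=cv2.INTER_CUBIC);cv2.imwrite("pics/c0.png",a)
E
```

```text
green [([410.7, 125.2], [10, 10, 77], [552.0, -270.0, 90.0])]
yellow [([464.5, 2.9], [5, 8, 30], [606.0, -125.0, 92.0]), ([305.6, 58.2], [14, 10, 89], [410.0, -187.0, 92.0]), ([431.9, 129.5], [11, 10, 89], [581.0, -275.0, 92.0]), ([291.9, 172.2], [7, 9, 32], [389.0, -334.0, 92.0]), ([299.8, 245.4], [8, 9, 55], [398.0, -446.0, 92.0])]
red [([312.8, 156.8], [46, 19, 117], [417.0, -317.0, 45.0]), ([315.7, 193.1], [38, 26, 165], [421.0, -375.0, 45.0]), ([336.2, 180.0], [9, 7, 15], [454.0, -354.0, 45.0]), ([391.0, 204.5], [12, 7, 29], [544.0, -394.0, 45.0])]
green [([408.5, 160.2], [10, 9, 72], [552.0, -269.0, 90.0])]
yellow [([460.3, 38.9], [4, 15, 53], [605.0, -117.0, 92.0]), ([306.5, 95.2], [14, 9, 70], [410.0, -183.0, 92.0]), ([428.9, 164.5], [11, 10, 89], [581.0, -275.0, 92.0]), ([292.8, 201.5], [5, 6, 16], [388.0, -328.0, 92.0])]
red [([317.6, 201.7], [52, 52, 1116], [423.0, -341.0, 45.0]), ([389.2, 232.1], [13, 7, 63], [543.0, -394.0, 45.0])]
```

View pics/c0.png

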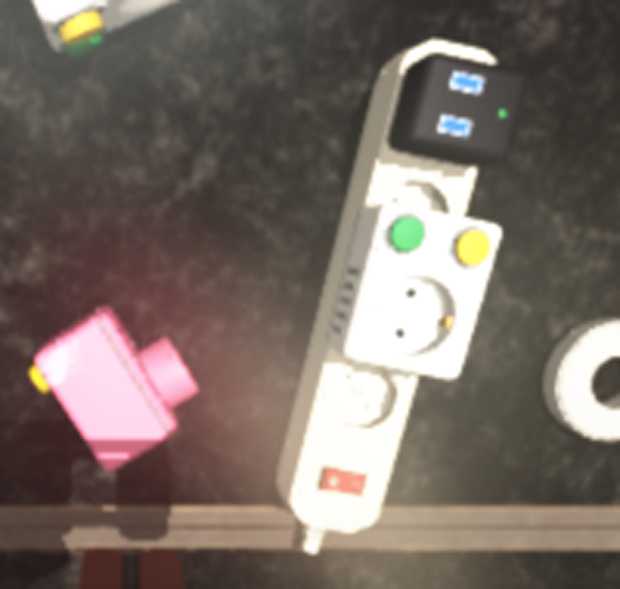

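Candidates: white unit on the desk (317,30) – larger and not in the strip; purple (435,10) and pink (316,175) – excluded; white unit in the strip's 2nd socket (413,140), green (411,125) and yellow (432,129) – small, plugged in, buttons 29.5 mm apart, so this is the one meant. The crop confirms it; the rocker is at the lower end (391,204), the charger in the 4th socket. Closer pair of views next.

```bash
python3 - <<'E'
from plant import robot
import pickle
from h import *
out=[];O={c:[] for c in RNG}
for k,P in enumerate([[525,-385,215],[605,-385,215]]):
    robot.servo_line(P,max_speed=200);robot.dwell(.2)
    i=robot.camera_info("wrist");p,z=robot.camera("wrist");out.append((p,z,i));cv2.imwrite(f"pics/v{k}.png",p)
    near={"green":(552,-270,90),"yellow":(581,-275,92),"red":(543.5,-394,45)}
    for c in RNG:
        for ce,st in blobs(p[:265],c,25):
            X=plane(i,*ce,near[c][2])
            if np.hypot(*(X-near[c])[:2])<15: O[c].append((i,*ce)); print(k,c,ce,st,X.round(1),z[int(ce[1]),int(ce[0])])
for c in O: 
    if len(O[c])==2: X,e=tri(O[c]);print(c,X.round(1),round(e,2))
pickle.dump(out,open("v.pkl","wb"));print(robot.sense()["time"])
a=np.hstack([cv2.resize(p[20:270,(200 if k==0 else 100):(450 if k==0 else 350)],(400,400),interpolation=cv2.INTER_CUBIC) for k,(p,_,_) in enumerate(out)])
cv2.imwrite("pics/c1.png",a)
E
```

```text
0 red [335.0, 194.6] [326, 189, 19, 11, 111] [ 541.9 -395.4   45. ] 344.2699
1 red [271.9, 194.2] [262, 188, 20, 12, 135] [ 544.6 -395.6   45. ] 344.53217
red [ 542.5 -398.3   33.5] 0.09
8.275
```

View pics/c1.png

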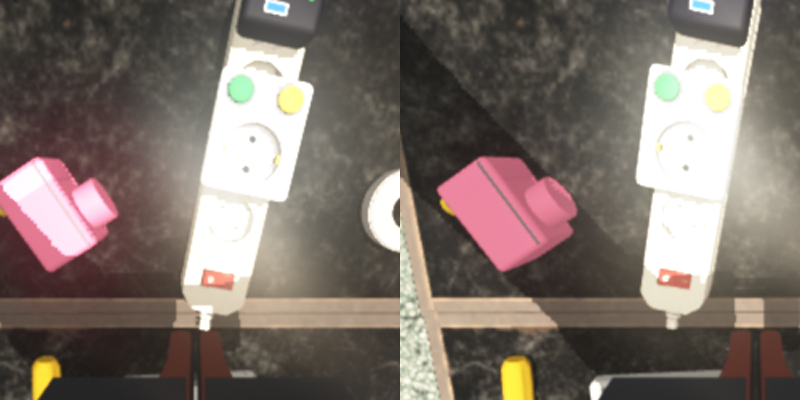

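```bash
python3 - <<'E'
import pickle
from h import *
w=pickle.load(open("v.pkl","rb"))
win={"green":[(350,75),(267,74)],"yellow":[(382,82),(298,81)],"rock":[(336,195),(272,194)]}
lim={"green":((36,50,60),(90,255,255)),"yellow":((18,60,110),(35,255,255)),"rock":((0,55,60),(16,255,255))}
for c in win:
    obs=[];ends=[[],[]]
    for k,(p,z,i) in enumerate(w):
        u,v=win[c][k];r=16
        h=cv2.cvtColor(cv2.resize(p[v-r:v+r,u-r:u+r],None,fx=4,fy=4,interpolation=cv2.INTER_CUBIC),cv2.COLOR_BGR2HSV)
        m=cv2.inRange(h,np.array(lim[c][0]),np.array(lim[c][1]))
        if c=="rock": m|=cv2.inRange(h,np.array((168,55,60)),np.array((180,255,255)))
        m=cv2.morphologyEx(m,cv2.MORPH_CLOSE,np.ones((9,9)))
        cn=max(cv2.findContours(m,0,2)[0],key=cv2.contourArea)
        rc=cv2.minAreaRect(cn);f=lambda q:(q[0]/4+u-r-.375,q[1]/4+v-r-.375)
        uv=f(rc[0]);obs.append((i,*uv));H={"green":90.5,"yellow":92,"rock":44}[c]
        print(c,k,np.round(uv,1),np.round(rc[1],0)/4,round(rc[2]),plane(i,*uv,H).round(1),"z",z[v,u])
        if c=="rock":
            b=cv2.boxPoints(rc);b=b[np.argsort(b[:,0])]
            for j,s in enumerate((b[:2],b[2:])):
                ends[j].append((i,*f(s.mean(0))));print("  end",j,plane(i,*ends[j][-1][1:],(47,43)[j]).round(1))
    print(c,*[x for x in tri(obs)])
    if c=="rock":
        for e in ends: print("  end tri",*tri(e))
E
```

```text
green 0 [350.   75.1] [16.5  15.25] 90 [ 552.3 -269.8   90.5] z 265.8626
green 1 [266.4  74.1] [16.  14.5] 90 [ 553.1 -269.9   90.5] z 265.12115
green [ 552.57308495 -269.41690991   87.56023211] 0.04884034912910749
yellow 0 [381.2  81.9] [15.75 17.  ] 45 [ 581.4 -275.9   92. ] z 266.5101
yellow 1 [298.1  80.9] [16. 14.] 90 [ 582.6 -276.    92. ] z 0.0
yellow [ 582.23843396 -275.39682637   87.67707225] 0.047664351198220274
rock 0 [335.8 194.8] [20.75 11.25] 9 [ 542.9 -395.9   44. ] z 344.654
  end 0 [ 530.6 -393.1   47. ]
  end 1 [ 555.3 -398.2   43. ]
rock 1 [271.2 194. ] [21.25 11.  ] 9 [ 543.5 -395.6   44. ] z 344.33398
  end 0 [ 531.7 -392.9   47. ]
  end 1 [ 555.9 -397.9   43. ]
rock [ 543.04294888 -396.37481757   41.41131495] 0.12982922594003976
  end tri [ 530.67792183 -394.03407867   42.5089452 ] 0.09035976884512732
  end tri [ 555.52961416 -398.73667077   40.31050713] 0.16979123407597846
```

```bash
cat >> h.py <<'E'
YAW=np.radians(-11.6);EX=np.array([np.cos(YAW),np.sin(YAW)])
def quat(a): return [np.cos(a),np.sin(a),0,0]
A=np.pi/2+YAW/2
E
python3 - <<'E'
from plant import robot
from h import *
edge=np.array([532.0,-393.4]);P=edge-3*EX
for a in (A,YAW/2):
    j=robot.solve_ik([*P,60],quat(a));print(None if j is None else np.round(j,2))
print(np.round(robot.sense()["joints"],2))
robot.move_ptp([*P,120],quat(A))
robot.servo_line([*P,58],max_speed=100);robot.dwell(.2)
s=robot.sense();print(s["time"],s["tcp_pos"].round(1) if hasattr(s["tcp_pos"],"round") else s["tcp_pos"],s["wrist_force"])
c=robot.servo_line([*P,41],max_speed=15,contact_N=12)
s=robot.sense();print(c,s["tcp_pos"],s["wrist_force"])
robot.servo_line([*P,110],max_speed=100);print(robot.sense()["time"])
E
```

```text
[ 0.25  0.67  0.47  1.68 -0.38  0.88  2.24]
[-0.1   0.96  1.14  1.7  -0.95  1.15 -0.45]
[ 0.01  0.7   0.86  1.39 -0.54  1.29  0.9 ]
10.4333 [ 529.5 -393.1   58.8] [-0.39938648 -0.3984812   0.0453139 ]
True [ 527.7575273  -392.47974327   45.32448808] [-0.71591617 -0.34371448  0.46769011]
12.0417
```

```bash
python3 - <<'E'
from plant import robot
from h import *
robot.servo_line([605,-385,215],rot=[.7071,.7071,0,0],max_speed=250);robot.dwell(.2)
i=robot.camera_info("wrist");p,z=robot.camera("wrist");cv2.imwrite("pics/v2.png",p)
q=cv2.imread("pics/v1.png")
cr=lambda a:cv2.resize(a[160:230,225:320],(380,280),interpolation=cv2.INTER_CUBIC)
cv2.imwrite("pics/c2.png",np.hstack([cr(q),cr(p)]));print(robot.sense()["time"],robot.sense()["tcp_pos"])
E
```

```text
13.8083 [ 604.83280162 -385.03655399  214.91809824]
```

View pics/c2.png

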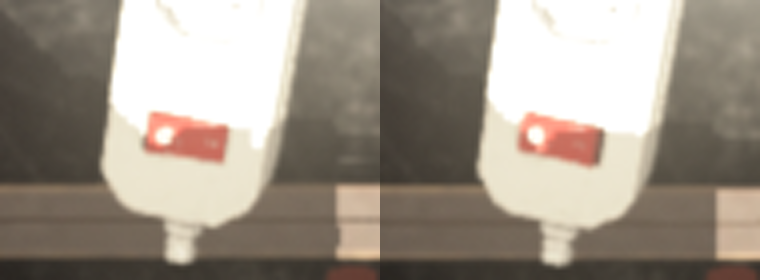

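Left end's dark side wall is gone and the right end now stands up (rocker at about (271,194)): the rocker is on, strip unmoved. Now the test button.

```bash
cat >> h.py <<'E'
def press(robot,P,z0,z1,N=10):
    robot.move_ptp([*P,z0+30],quat(A));robot.servo_line([*P,z0],max_speed=100);robot.dwell(.3)
    print("pre",robot.sense()["tcp_pos"],robot.sense()["wrist_force"])
    c=robot.servo_line([*P,z1],max_speed=10,contact_N=N)
    s=robot.sense();print(c,s["tcp_pos"],s["wrist_force"])
    robot.dwell(.2);s=robot.sense();print("held",s["tcp_pos"],s["wrist_force"])
    robot.servo_line([*P,z0+30],max_speed=100);print("t",robot.sense()["time"])
def look(robot,name):
    robot.servo_line([605,-385,215],rot=[.7071,.7071,0,0],max_speed=250);robot.dwell(.2)
    p,z=robot.camera("wrist");cv2.imwrite(f"pics/{name}.png",p)
    cr=lambda a:cv2.resize(a[50:120,225:320],(380,280),interpolation=cv2.INTER_CUBIC)
    cv2.imwrite(f"pics/c_{name}.png",np.hstack([cr(cv2.imread("pics/v1.png")),cr(p)]));print(robot.sense()["time"])
E
python3 - <<'E'
from plant import robot
from h import *
press(robot,[582.0,-275.8],100,87)
look(robot,"v3")
E
```

```text
pre [ 582.2592671  -275.93959322  100.51710166] [-0.49150525 -0.37563147 -0.57226011]
False [ 582.17913618 -275.792641     87.840632  ] [-2.62477177  0.84713361  7.99272952]
held [ 582.17493226 -275.81750028   87.83956632] [-3.65988584  2.29235896  8.27945755]
t 17.8333
19.6
```

View pics/c_v3.png

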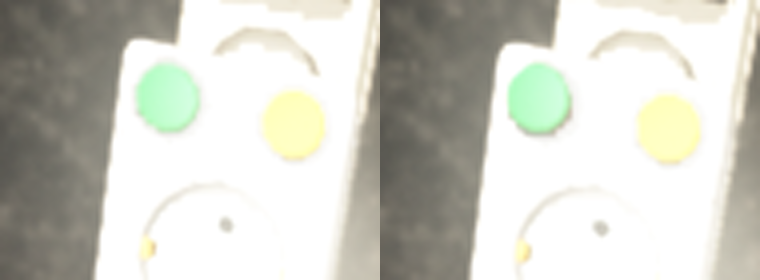

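The green button has moved outward against the housing and shows a dark collar at its lower edge (crop (540,130)): sprung out. Yellow is back up. Now the reset.

```bash
python3 - <<'E'
from plant import robot
from h import *
press(robot,[552.2,-270.2],105,87,12)
look(robot,"v4")
E
```

```text
pre [ 552.48675047 -270.34305561  105.52532465] [-0.57983323  0.22782183 -0.11487757]
True [ 552.20871753 -270.20612411   88.93612616] [-0.65796523  0.7617815   5.87071456]
held [ 552.19534758 -270.20026515   88.9132823 ] [-1.16863557  0.40322473  5.99796965]
t 23.7167
25.4833
```

View pics/c_v4.png

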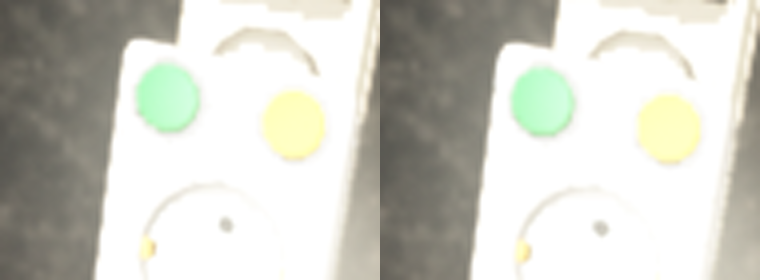

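Green has dropped back level with its first position relative to the housing, with no collar showing, so it is latched. I'll check that the rocker is unchanged since it went on, then hand in.

```bash
python3 - <<'E'
from plant import robot
from h import *
a,b,c=[cv2.imread(f"pics/{n}.png")[170:215,245:300].astype(float) for n in("v1","v2","v4")]
d42,d12=abs(c-b).mean(),abs(a-b).mean();print(d42,d12)
if d42<d12/2: print(robot.hand_in())
E
```

```text
2.408888888888889 7.657239057239058
the job is handed in; nothing more can be done
None
```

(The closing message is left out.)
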